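Square the lacquer tray in its jig and run the carriage to the blue mark

TASK

With the fingertips only, and without gripping or lifting anything, first push the vermilion tray across the bed of the jig carriage until its far side lies flush along the brass fence. Then push the carriage along its rail until its black pointer is in line with the white line on the blue mark (not the ochre one), with the tray still flush against the fence. Leave the cup, tiles, scraper and cork block where they are, and finish clear of everything.

Things in the scene. Friction and masses are not known exactly. Their poses are not given: they have to be found in the camera images.
- rail: Fixed brass slide rail on the zinc counter, 580 mm long, 32 mm wide, 20 mm high, with a dark stop block (44 x 12 x 26 mm high) at each end. Origin: middle of its underside on the counter; y runs along the rail, x across it, away from the robot. A flat ivory strip 2 mm thick lies beside it, centred 130 mm out along +x, carrying the two marks.
- carriage: Jig carriage gliding only along the rail (axes as the rail's), 180 mm either way. Aluminium bed: x from -95 to +75 mm, y from -75 to +75 mm, z from 20 to 40 mm; origin at counter height on the rail's centre line. Drag about 3 N; stays where left; rigid across the rail. Push its flat end faces (y = +-75 mm); at x = -50 mm the space down to the counter is free.
- fence_face (a point): Middle of the foot of the fence's face, on the bed: the fence is a brass bar 130 mm long, 10 mm thick, 14 mm high, along the bed's far (+x) edge; its face looks to -x at carriage x = 65 mm, z = 40 mm.
- pointer_tip (a point): Tip of the black pointer, a bar 6 mm wide that sticks out of the middle of the carriage's far (+x) side; tip at carriage (110, 0, 30) mm.
- tray: Loose open vermilion tray with a black inside lying on the carriage bed: 90 mm (its x) by 120 mm (its y), 16 mm high, walls 6 mm thick, 0.1 to 0.25 kg. Origin: centre of its underside, at z = 40 mm. It starts 20 to 45 mm short of the fence and a little askew (within 0.12 rad).
- tray_far_left (a point): On the tray's outer far (+x) face, 5 mm above its underside, 55 mm to +y of the middle.
- tray_far_right (a point): The same, 55 mm to -y of the middle.
- tray_near_mid (a point): Middle of the tray's outer near (-x) face, 8 mm above its underside: push it here, and nearer an end if that end lags.
- blue_mark: Fixed cobalt-blue block, 30 (x) x 26 (y) x 22 mm high, on the ivory strip, with a 4 mm wide white line across the middle of its top, along its x axis. Origin: centre of its underside, below the white line. Axes as the rail's. It may be on either side of the carriage; the pointer tip passes 5 mm clear of it.
- ochre_mark: The same block in ochre yellow, on the other side of the carriage: not the one wanted.
- cup: Loose celadon cup with lid, 82 mm across, 86 mm high, origin at the centre of its underside. Bystander.
- tiles: Loose white ceramic slab, 60 x 130 x 7 mm, with three eggshell mosaic tiles 4 mm thick fixed on it, origin at the centre of its underside. Bystander.
- scraper: Loose flat horn scraper, 36 x 131 x 5 mm, lying on the counter (long along its y, from -58 to +73 mm). Bystander.
- cork_block: Loose cork sanding block, 50 x 90 x 32 mm high, long along its y, origin at the centre of its underside. Bystander.
Things that resemble listed ones, but are neither listed nor needed, are in the scene too. What is meant by the tray is not green or pink, and is the larger of those in its own colour.

How it is judged:
By the outcome, as a careful person would: the job done as asked, in the order asked, and still so for the second after the job is handed in, with the robot touching nothing.
It also fails if it takes over 51 s, if anything falls off the work surface, if the arm or the gripper's body presses on something with over 40 N, if the wrist force passes 120 N, or if a joint passes its speed limit or range.

ROBOT

A 6-joint arm with a two-finger parallel gripper is mounted at the origin on the work surface. World frame = base frame: x ahead of the robot, y to its left, z up, the work surface at z = 0. Lengths are in m, angles in rad, forces in N, time in s.
With the tool pointing down it reaches from about 0.375 to 0.975 m from the base axis. Payload 3.8 kg.
Tool frame: the origin (TCP) lies midway between the tips of the shut fingers; the grasp point (between the pads) lies 19 mm behind it; z points along the fingers, y is the line along which they close (so a half turn about z gives the same grasp; the last joint's range is limited). The gripper opens to 85 mm and grips with 20 to 120 N. Pads are 22 mm wide; open, the fingers measure 114 mm over their backs; the gripper's body (76 mm by 85 mm) begins 54 mm behind the grasp point. The pads swing forward as they close: fully open they stand 13 mm farther back than shut.
Start: joints at [1.251, 0.264, 1.604, -0, 1.274, -0.037], TCP at [0.188, 0.648, 0.231] pointing down, gripper open.
Joint ranges: [-2.63, 2.63], [-0.94, 2.18], [0.31, 2.57], [-1.31, 4.45], [0, 2.66], [-2.55, 2.55]. Speed limits (rad/s): [2.57, 2.57, 3.14, 3.14, 3.14, 3.14].

INTERFACE

Orientations are given as a 3x3 rotation matrix whose columns are the frame's x, y, z axes.
In Python, from workcell import get_state, get_image, close_job, search_frame, masks_of gives the robot as it stands. The module is installed in compiled form; this text tells all that it offers.
- The arm moves only by the tool drive_tool, never from a script. Its argument "deltas" is a list of rows, each a list of 5 numbers: the shift along the tool's x, y, z in m, then the turn about the tool's z in rad, then the finger opening in m, from 0 to 0.0854. A call has 1 to 20 rows; each row is the pose to reach, as a shift and turn from the pose commanded when the call began, along the tool's axes at that moment; what a row does not reach only later rows make up. A row lasts 1/10 s, in which the tool goes at most 50 mm and 8.59 degrees, less where a joint would pass 70% of its speed; a pose out of reach is approached as far as the arm can. A call with a gripper value outside its range is refused whole. The fingers move at their own pace and stop on an object; "force" is the grip in N (left out, the last holds). Time passes only in rows, so rows that repeat a pose let the fingers close. It gives the time, the measured TCP pose, the force, the opening and the grip force at its end, in the units of the state.
- get_state(): the state, without advancing time (a new reading comes with each control period).
- get_image(name): name is "scene" or "side" or "wrist"; returns a dict with "img" (400x640x3 uint8, red, green, blue), "fx", "fy", "cx", "cy" (pixels), "k1" (the pictures are not rectified: a ray, as slopes to the right and down, at radius r is drawn at 1 + k1 r^2 times it, then the intrinsics apply), "R" (3x3) and "t" (3): a world point X has camera coordinates R X + t; the wrist camera has in their place "tool_from_camera" (4x4, takes a point from camera to tool coordinates, whose origin is the TCP and whose axes are the flange's). Camera axes: x right, y down, z forward; pixel columns grow to the right and rows downward; lengths in m; the calibration is good to about 2 mm. A picture is of the moment at which its call begins: read the wrist's pose just before it. There is no depth.
- close_job(): hands the job in; it is judged then, once.
Trained networks look in a picture, given as the dict that the camera call returned (one of the last four; its "shot" number tells which), for a name from the list of things; names that differ only in an ending like _2 or _b are one class to them, and where a whole thing is asked for, a point or a joint stands for the part that bears it (a point fixed in the world has none). Each returns a list of dicts, best first, with "score" (0 to 1); they miss things now and then, are a little off and sometimes report something else, mostly with a low value. They report only what shows in the picture. A call takes as long as a camera call. They do not tell look-alikes from the thing itself.
- search_frame(picture, query): "point" ([x, y, z] in m, in world coordinates, good to about 4 mm: the middle of the surface that is visible of it).
- masks_of(picture, query): "region" (400x640 bool, what is visible of it).
The state is a dict: "time": time; "joint_pos": joint angles; "qd": joint speeds; "tau": joint torques, N m; "eef_pos": TCP position; "ee_rot": TCP orientation; "ft_force": force on the tool from outside, world axes, zero at the start; "moment": the same for the moment, N m; "gripper_width": finger opening in m; "grip_force": force on a finger pad.
Only numpy, scipy, OpenCV 4.12 (cv2) and the standard library are available. Lean on these libraries where they do the work, as an engineer would, in place of code of your own. Each camera call takes 0.05 s, during which the arm holds its last target. There are 200 camera calls.

## Working session

There is one attempt and no reset: what is moved stays moved. The work goes in short steps, Python scripts to look and compute and a tool call to move; the robot and the scene stay as the last step left them, time stands still between calls to the robot, and variables do not carry over. Pictures are saved under pics/ and viewed, at most 10 in all, crops included, and the job is handed in when it is done.

Besides the shell and the picture viewer there is one more tool, called after "Call:" as name(argument=value, ...), one argument or row to a line, values as JSON. drive_tool: Moves the arm, as the interface text tells. Its arguments: {"type":"object","properties":{"deltas":{"type":"array"},"force":{"type":"number"}},"required":["deltas"]}

```bash
mkdir -p pics; cat > h.py <<'E'
import numpy as np, cv2
from workcell import *
def save(p,n,crop=None,s=1):
    im=p["img"]
    if crop: im=im[crop[1]:crop[3],crop[0]:crop[2]]
    if s!=1: im=cv2.resize(im,None,fx=s,fy=s,interpolation=cv2.INTER_CUBIC)
    cv2.imwrite(f"pics/{n}.png",im[:,:,::-1])
def pose(p,st=None):
    if "R" in p: return np.array(p["R"]),np.array(p["t"])
    T=np.array(p["tool_from_camera"]); Rw=np.array(st["ee_rot"])@T[:3,:3]; c=np.array(st["ee_rot"])@T[:3,3]+np.array(st["eef_pos"])
    return Rw.T,-Rw.T@c
def proj(p,X,st=None):
    R,t=pose(p,st); q=R@np.array(X,float)+t; a=q[:2]/q[2]; a=a*(1+p["k1"]*(a@a))
    return np.array([p["fx"]*a[0]+p["cx"],p["fy"]*a[1]+p["cy"]])
def onz(p,uv,z,st=None):
    R,t=pose(p,st); d=np.array([(uv[0]-p["cx"])/p["fx"],(uv[1]-p["cy"])/p["fy"]]); a=d.copy()
    for _ in range(20): a=d/(1+p["k1"]*(a@a))
    r=R.T@np.array([a[0],a[1],1]); c=-R.T@t
    return c+r*(z-c[2])/r[2]
E
python3 - <<'E'
from h import *
s=get_state();print(s["time"],s["eef_pos"],np.round(s["ee_rot"],3).tolist(),s["ft_force"])
for n in("scene","side"):
    p=get_image(n);save(p,n+"0")
    R,t=pose(p);print(n,-R.T@t)
    for q in("rail","carriage","tray","fence_face","pointer_tip","tray_far_left","tray_far_right","tray_near_mid","blue_mark","ochre_mark","cup","tiles","scraper","cork_block"):
        for d in search_frame(p,q)[:3]:
            print(q,round(d["score"],2),np.round(d["point"],3),np.round(proj(p,d["point"])))
E
```

```text
0.0 [0.18811397 0.64748148 0.22991606] [[-0.96, 0.279, -0.001], [0.279, 0.96, -0.002], [0.0, -0.002, -1.0]] [ 0.25029455 -0.15076356 -0.13331296]
scene [ 1.27175564 -0.5260952   0.92125336]
rail 0.98 [ 0.636 -0.131  0.004] [293. 249.]
carriage 0.64 [ 0.588 -0.059  0.039] [302. 219.]
tray 0.97 [ 0.54  -0.038  0.049] [298. 205.]
tray 0.78 [ 0.817 -0.057  0.006] [356. 275.]
tray 0.71 [0.812 0.113 0.002] [398. 243.]
fence_face 0.58 [ 0.589 -0.054  0.039] [304. 219.]
pointer_tip 0.91 [ 0.592 -0.055  0.04 ] [304. 219.]
tray_far_left 0.93 [ 0.821 -0.055  0.009] [358. 275.]
tray_far_left 0.92 [0.818 0.108 0.004] [399. 245.]
tray_far_left 0.7 [ 0.346 -0.042  0.002] [263. 184.]
tray_far_right 0.97 [ 0.817 -0.059  0.005] [356. 276.]
tray_far_right 0.9 [ 0.352 -0.041  0.002] [264. 185.]
tray_far_right 0.61 [0.815 0.108 0.007] [398. 244.]
tray_near_mid 0.91 [ 0.817 -0.061  0.011] [355. 275.]
tray_near_mid 0.83 [0.816 0.113 0.006] [399. 243.]
tray_near_mid 0.64 [ 0.347 -0.041  0.005] [263. 184.]
blue_mark 0.61 [ 0.543 -0.039  0.044] [299. 207.]
blue_mark 0.42 [0.655 0.116 0.022] [362. 208.]
ochre_
[... 965 characters left out ...]
 [336. 203.]
tray_far_right 0.84 [ 0.533 -0.033  0.048] [336. 202.]
tray_far_right 0.81 [ 0.342 -0.04   0.005] [390. 214.]
tray_far_right 0.67 [0.813 0.11  0.006] [250. 233.]
tray_near_mid 0.92 [0.81  0.112 0.005] [251. 233.]
tray_near_mid 0.87 [ 0.345 -0.036  0.006] [390. 215.]
tray_near_mid 0.8 [ 0.816 -0.056  0.004] [260. 202.]
blue_mark 0.67 [0.646 0.132 0.023] [297. 237.]
ochre_mark 0.5 [ 0.692 -0.11   0.024] [296. 191.]
cup 0.83 [ 0.476 -0.448  0.061] [361. 136.]
tiles 0.69 [0.52  0.502 0.011] [321. 338.]
tiles 0.21 [0.526 0.001 0.043] [337. 210.]
scraper 0.62 [ 0.339 -0.232  0.003] [392. 182.]
scraper 0.24 [0.522 0.002 0.044] [338. 210.]
cork_block 0.89 [0.322 0.271 0.028] [396. 277.]
```

View pics/scene0.png

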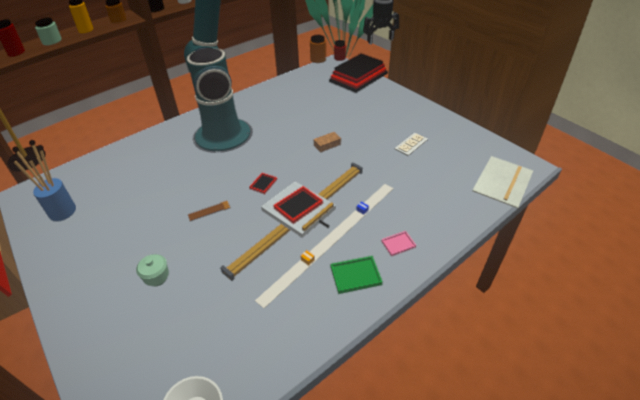

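View pics/side0.png

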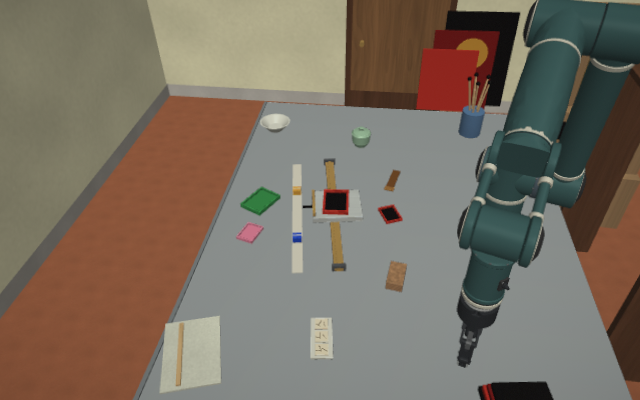

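The vermilion candidates are the large tray on the carriage (scene 298,205) and a small one on the counter (263,184). The green tray (356,275) and pink tray (398,244) are decoys. I choose the large one on the carriage. The blue mark (362,208) is on the +y side and the ochre mark (307,258) on the -y side. I'm moving above for a close look.

Call:
drive_tool(
  deltas=[
    [-0.45,-0.546,-0.15,-0.46,0.06],
    [-0.45,-0.546,-0.15,-0.46,0.06],
    [-0.45,-0.546,-0.15,-0.46,0.06],
    [-0.45,-0.546,-0.15,-0.46,0.06],
    [-0.45,-0.546,-0.15,-0.46,0.06],
    [-0.45,-0.546,-0.15,-0.46,0.06],
    [-0.45,-0.546,-0.15,-0.46,0.06],
    [-0.45,-0.546,-0.15,-0.46,0.06],
    [-0.45,-0.546,-0.15,-0.46,0.06],
    [-0.45,-0.546,-0.15,-0.46,0.06],
    [-0.45,-0.546,-0.15,-0.46,0.06],
    [-0.45,-0.546,-0.15,-0.46,0.06],
    [-0.45,-0.546,-0.15,-0.46,0.06],
    [-0.45,-0.546,-0.15,-0.46,0.06],
    [-0.45,-0.546,-0.15,-0.46,0.06],
    [-0.45,-0.546,-0.15,-0.46,0.06],
    [-0.45,-0.546,-0.15,-0.46,0.06],
    [-0.45,-0.546,-0.15,-0.46,0.06],
  ],
)

```text
time: 3.3
eef_pos: [0.4676, -0.0007, 0.3809]
ee_rot: [[-0.984, -0.177, -0.001], [-0.177, 0.984, 0.001], [0.001, 0.001, -1.0]]
ft_force: [-1.2, -0.3, 0.8]
gripper_width: 0.0598
grip_force: 0.0
```

```bash
python3 - <<'E'
from h import *
s=get_state();p=get_image("wrist");save(p,"w1")
R,t=pose(p,s);print(s["time"],s["eef_pos"],np.round(s["ee_rot"],3).tolist(),-R.T@t,s["gripper_width"],np.round(s["qd"],2))
print(np.round(p["tool_from_camera"],3),p["fx"])
for q in("rail","carriage","tray","pointer_tip","blue_mark","ochre_mark"):
    for d in search_frame(p,q)[:2]: print(q,round(d["score"],2),np.round(d["point"],3),np.round(proj(p,d["point"],s)))
E
```

```text
3.3 [ 0.46756608 -0.00073323  0.38090868] [[-0.984, -0.177, -0.001], [-0.177, 0.984, 0.001], [0.001, 0.001, -1.0]] [ 0.40283875 -0.01102351  0.52295553] 0.059786946065022474 [ 0.01 -0.    0.01 -0.   -0.   -0.  ]
[[-0.    -0.965 -0.263  0.066]
 [ 1.    -0.     0.     0.001]
 [-0.001 -0.263  0.965 -0.142]
 [ 0.     0.     0.     1.   ]] 353.4973595735008
rail 0.73 [ 0.475 -0.442  0.025] [ 5. 99.]
rail 0.62 [ 0.582 -0.039  0.013] [280. 217.]
carriage 0.88 [ 0.494 -0.031  0.037] [293. 164.]
tray 0.93 [ 0.343 -0.044  0.003] [303.  52.]
tray 0.9 [ 0.537 -0.04   0.048] [282. 195.]
pointer_tip 0.62 [ 0.496 -0.033  0.041] [292. 167.]
blue_mark 0.72 [0.65  0.12  0.027] [374. 278.]
```

View pics/w1.png

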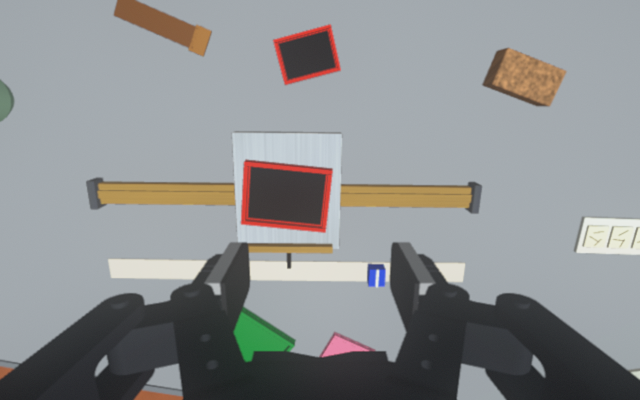

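The large tray sits on the bed with top corners at (244,161), (332,169), (326,231) and (241,223). The bed's near corners are at (235,133) and (341,133), and the fence is at about y=249. The pointer tip is at (289,267) and the blue line at (377,276).

```bash
python3 - <<'E'
from h import *
s=get_state();p=get_image("wrist")
f=lambda u,v,z:onz(p,(u,v),z,s)[:2]
im=p["img"].astype(int)
A=f(95,193,.026);B=f(475,197,.026);d=B-A;print("rail",A,B,np.linalg.norm(d),np.arctan2(-d[0],d[1]))
C=[f(235,133,.04),f(341,133,.04)];e=C[1]-C[0];print("bed near",C,np.linalg.norm(e),np.arctan2(-e[0],e[1]))
m=((im[:,:,0]>150)&(im[:,:,1]<90)&(im[:,:,2]<90)).astype(np.uint8);m[:120]=0;m[240:]=0;m[:,:200]=0;m[:,360:]=0
c=max(cv2.findContours(m,cv2.RETR_EXTERNAL,cv2.CHAIN_APPROX_NONE)[0],key=cv2.contourArea)[:,0]
W=np.array([f(u,v,.056) for u,v in c],np.float32);r=cv2.minAreaRect(W);print("tray",r)
th=np.arctan2(-d[0],d[1]);ex=np.array([np.cos(th),np.sin(th)]);ey=np.array([-ex[1],ex[0]])
o=C[0]/2+C[1]/2+ex*.095;print("th",th,"origin",o,"rail mid",(A+B)/2)
loc=lambda q:((q-o)@ex,(q-o)@ey)
print("corners",[np.round(loc(q),4) for q in cv2.boxPoints(r)])
for n,u,v,z in(("ptr",289,267,.03),("blue",377,277,.022),("fenceL",246,246,.054),("fenceR",332,246,.054)):print(n,np.round(loc(f(u,v,z)),4))
print("tcp",loc(s["eef_pos"][:2]))
E
```

```text
rail [ 0.58970678 -0.31286993] [0.49673292 0.23776136] 0.5584254240990039 0.16727182796827983
bed near [array([ 0.46524769, -0.11601261]), array([0.43993009, 0.02522382])] 0.1434876612627528 0.17737303523682874
tray ((0.5364994406700134, -0.03383119776844978), (0.08869308978319168, 0.11717946827411652), 4.2747955322265625)
th 0.16727182796827983 origin [ 0.54626294 -0.02957757] rail mid [ 0.54321985 -0.03755429]
corners [array([-0.0491,  0.0599]), array([-0.0599, -0.0568]), array([ 0.0284, -0.065 ]), array([0.0392, 0.0517])]
ptr [ 0.1087 -0.0018]
blue [0.1286 0.1355]
fenceL [ 0.0644 -0.0609]
fenceR [0.063  0.0623]
tcp (np.float64(-0.07247547639708254), np.float64(0.0411599513873351))
```

Call:
drive_tool(
  deltas=[
    [0.011,-0.043,0.05,0.006,0.06],
    [0.011,-0.043,0.1,0.006,0.06],
    [0.011,-0.043,0.15,0.006,0.06],
    [0.011,-0.043,0.2,0.006,0.06],
    [0.011,-0.043,0.25,0.006,0.06],
    [0.011,-0.043,0.29,0.006,0.06],
    [0.011,-0.043,0.29,0.006,0.06],
    [0.011,-0.043,0.29,0.006,0.06],
    [0.011,-0.043,0.29,0.006,0.06],
  ],
)

```text
time: 4.6
eef_pos: [0.4674, -0.0463, 0.0941]
ee_rot: [[-0.985, -0.171, 0.004], [-0.171, 0.985, -0.001], [-0.004, -0.001, -1.0]]
ft_force: [0.4, -0.5, 1.0]
gripper_width: 0.0599
grip_force: 0.0
```

```bash
python3 - <<'E'
from h import *
s=get_state();p=get_image("wrist");save(p,"w2")
print(s["time"],s["eef_pos"],np.round(s["ee_rot"],3).tolist())
E
```

```text
4.6 [ 0.46735396 -0.04626245  0.09410841] [[-0.985, -0.171, 0.004], [-0.171, 0.985, -0.001], [-0.004, -0.001, -1.0]]
```

View pics/w2.png

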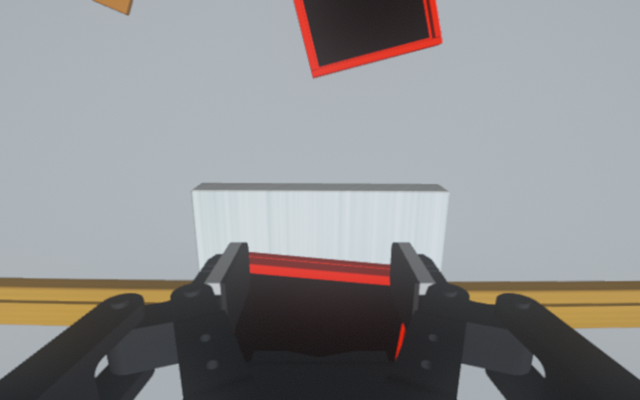

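The bed's near edge runs from (193,190) to (447,190). The tray's outer top near edge runs from (249,254) to (391,266), partly hidden by the fingers.

```bash
python3 - <<'E'
from h import *
s=get_state();p=get_image("wrist")
Rt=np.array(s["ee_rot"]);T=np.array(s["eef_pos"])
for n,u,v,z in(("bedL",193,190,.04),("bedR",447,190,.04),("trayL",249,254,.056),("trayR",391,266,.056)):
    X=onz(p,(u,v),z,s);print(n,X,"tool",np.round(Rt.T@(X-T),4))
E
```

```text
bedL [ 0.46466496 -0.11934629  0.04      ] tool [ 0.0159 -0.0713  0.0547]
bedR [0.43969082 0.02470766 0.04      ] tool [0.016  0.0749 0.0544]
trayL [ 0.49103608 -0.08059628  0.056     ] tool [-0.0168 -0.0376  0.0388]
trayR [ 0.48469569 -0.00120194  0.056     ] tool [-0.0241  0.0417  0.0387]
```

Call:
drive_tool(
  deltas=[
    [0.004,0.002,0.02,0,0.06],
    [0.004,0.002,0.04,0,0.06],
    [0.004,0.002,0.05,0,0.06],
    [0.004,0.002,0.052,0,0.06],
    [0.004,0.002,0.052,0,0.06],
    [0.004,0.002,0.052,0,0.06],
  ],
)

```text
time: 5.3
eef_pos: [0.4618, -0.0449, 0.0405]
ee_rot: [[-0.985, -0.17, 0.002], [-0.17, 0.985, -0.0], [-0.002, -0.001, -1.0]]
ft_force: [0.4, -0.1, -0.0]
gripper_width: 0.0603
grip_force: 0.0
```

Call:
drive_tool(
  deltas=[
    [-0.004,0,0,0,0.06],
    [-0.008,0,0,0,0.06],
    [-0.012,0,0,0,0.06],
    [-0.016,0,0,0,0.06],
    [-0.02,0,0,0,0.06],
    [-0.023,0,0,0,0.06],
    [-0.026,0,0,0,0.06],
    [-0.029,0,0,0,0.06],
    [-0.032,0,0,0,0.06],
    [-0.034,0,0,0,0.06],
    [-0.036,0,0,0,0.06],
    [-0.038,0,0,0,0.06],
    [-0.039,0,0,0,0.06],
    [-0.04,0,0,0,0.06],
    [-0.04,0,0,0,0.06],
  ],
)

```text
time: 6.8
eef_pos: [0.5002, -0.0378, 0.0393]
ee_rot: [[-0.985, -0.17, 0.0], [-0.17, 0.985, 0.0], [-0.0, -0.0, -1.0]]
ft_force: [-0.6, -0.9, 0.0]
gripper_width: 0.0598
grip_force: 0.1
```

Call:
drive_tool(
  deltas=[
    [-0.001,0,-0.002,0,0.06],
    [-0.002,0,-0.002,0,0.06],
    [-0.003,0,-0.002,0,0.06],
    [-0.004,0,-0.002,0,0.06],
    [-0.005,0,-0.002,0,0.06],
    [-0.005,0,-0.002,0,0.06],
  ],
)

```text
time: 7.4
eef_pos: [0.5052, -0.037, 0.0413]
ee_rot: [[-0.985, -0.17, 0.0], [-0.17, 0.985, -0.0], [-0.0, -0.0, -1.0]]
ft_force: [0.1, -0.4, 0.6]
gripper_width: 0.06
grip_force: 0.3
```

```bash
python3 - <<'E'
from h import *
p=get_image("scene");save(p,"s3",(240,160,390,270),5)
E
```

```text
(no output)
```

View pics/s3.png

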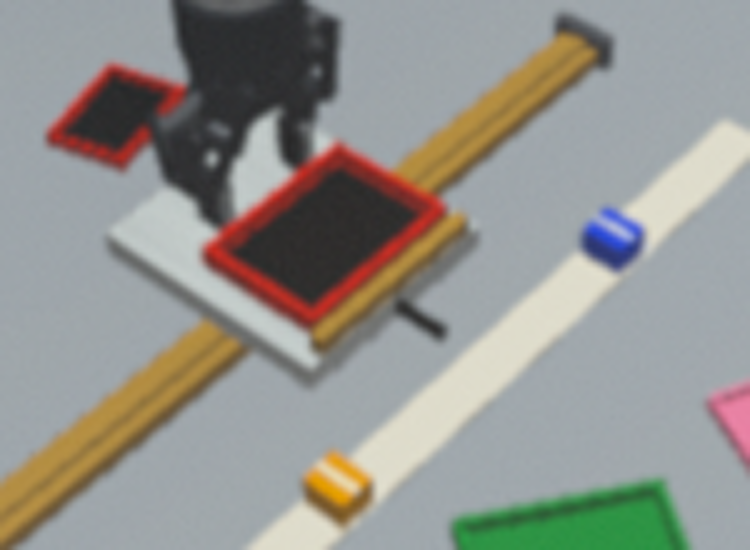

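The tray is square to the fence (far edge from (315,320) to (445,210) in the crop) and nearly touching it. I'll keep pushing in small steps until the force rises.

Call:
drive_tool(
  deltas=[
    [-0.001,0,0,0,0.06],
    [-0.002,0,0,0,0.06],
    [-0.002,0,0,0,0.06],
  ],
)

```text
time: 7.75
eef_pos: [0.5071, -0.0366, 0.0413]
ee_rot: [[-0.985, -0.17, 0.0], [-0.17, 0.985, 0.0], [-0.0, -0.0, -1.0]]
ft_force: [-0.4, 0.8, 0.1]
gripper_width: 0.0599
grip_force: 0.3
```

Call:
drive_tool(
  deltas=[
    [-0.001,0,0,0,0.06],
    [-0.002,0,0,0,0.06],
    [-0.002,0,0,0,0.06],
  ],
)

```text
time: 8.05
eef_pos: [0.5087, -0.0363, 0.0412]
ee_rot: [[-0.985, -0.17, -0.0], [-0.17, 0.985, 0.0], [0.0, 0.0, -1.0]]
ft_force: [-2.3, 0.0, -0.2]
gripper_width: 0.0599
grip_force: 0.7
```

Call:
drive_tool(
  deltas=[
    [-0.0005,0,0,0,0.06],
    [-0.001,0,0,0,0.06],
    [-0.001,0,0,0,0.06],
  ],
)

```text
time: 8.35
eef_pos: [0.5088, -0.0362, 0.0411]
ee_rot: [[-0.985, -0.17, -0.002], [-0.17, 0.985, -0.0], [0.002, 0.0, -1.0]]
ft_force: [-5.7, -0.0, 3.7]
gripper_width: 0.06
grip_force: 2.5
```

Call:
drive_tool(
  deltas=[
    [-0.0005,0,0,0,0.06],
    [-0.001,0,0,0,0.06],
    [-0.001,0,0,0,0.06],
  ],
)

```text
time: 8.65
eef_pos: [0.5088, -0.0362, 0.0409]
ee_rot: [[-0.985, -0.17, -0.004], [-0.17, 0.985, -0.0], [0.004, 0.001, -1.0]]
ft_force: [-6.5, -2.0, 5.8]
gripper_width: 0.06
grip_force: 3.7
```

The force shows hard contact at the fence. Next I back off, rise, shut the fingers and move to beyond the -y end face.

Call:
drive_tool(
  deltas=[
    [0.004,0,0,0,0.06],
    [0.01,0,0,0,0.06],
    [0.014,0,0,0,0.06],
    [0.014,0,-0.04,0,0.06],
    [0.014,0,-0.09,0,0.06],
    [0.014,-0.02,-0.1,0,0.03],
    [0.014,-0.06,-0.1,0,0],
    [0.014,-0.103,-0.1,0,0],
    [0.014,-0.103,-0.1,0,0],
    [0.014,-0.103,-0.1,0,0],
    [0.014,-0.103,-0.1,0,0],
    [0.014,-0.103,-0.1,0,0],
  ],
)

```text
time: 9.85
eef_pos: [0.5142, -0.1388, 0.141]
ee_rot: [[-0.985, -0.171, -0.001], [-0.171, 0.985, 0.0], [0.0, 0.001, -1.0]]
ft_force: [0.4, -0.3, -0.9]
gripper_width: 0.0003
grip_force: 0.0
```

```bash
python3 - <<'E'
from h import *
s=get_state();p=get_image("wrist");save(p,"w4")
print(s["time"],s["eef_pos"],np.round(s["ee_rot"],3).tolist(),s["gripper_width"],s["ft_force"])
E
```

```text
9.85 [ 0.51420292 -0.13878871  0.14096248] [[-0.985, -0.171, -0.001], [-0.171, 0.985, 0.0], [0.0, 0.001, -1.0]] 0.0003360259873228207 [ 0.42330726 -0.2914244  -0.88954159]
```

View pics/w4.png

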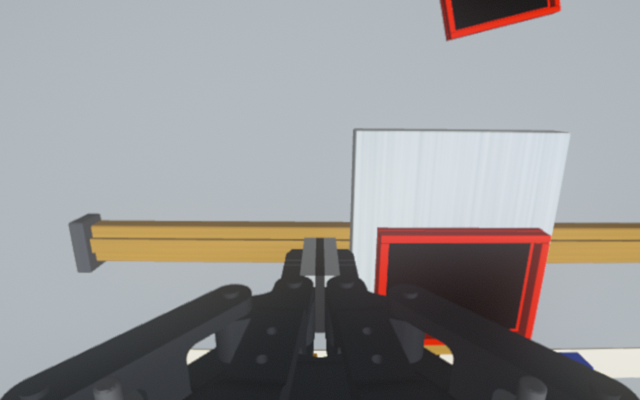

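The tray is square to the bed, with its near edge level at row 231. The -y end face's near corner is at (355,131) and the other near corner at (568,133).

```bash
python3 - <<'E'
from h import *
s=get_state();p=get_image("wrist")
Rt=np.array(s["ee_rot"]);T=np.array(s["eef_pos"])
P={}
for n,u,v,z in(("bedL",355,131,.04),("bedR",568,133,.04),("trayL",378,230,.056),("trayR",550,230,.056)):
    X=onz(p,(u,v),z,s);P[n]=X;print(n,X,"tool",np.round(Rt.T@(X-T),4))
q=get_image("scene")
# blue white line & pointer from scene+side
for n in("scene","side"):
    q=get_image(n)
    b=search_frame(q,"blue_mark");print(n,[(d["score"],np.round(d["point"],4)) for d in b[:2]])
E
```

```text
bedL [ 0.46499402 -0.12117659  0.04      ] tool [0.0455 0.0257 0.1011]
bedR [0.4404115  0.02414631 0.04      ] tool [0.0448 0.1731 0.1011]
trayL [ 0.52680512 -0.09427392  0.056     ] tool [-0.02    0.0416  0.085 ]
trayR [0.50658749 0.02368819 0.056     ] tool [-0.0203  0.1613  0.0851]
scene [(0.66, array([0.6559, 0.1164, 0.0242])), (0.42, array([ 0.5238, -0.0661,  0.0396]))]
side [(0.51, array([0.6475, 0.1324, 0.0229]))]
```

Call:
drive_tool(
  deltas=[
    [0,-0.008,0.03,0,0],
    [0,-0.008,0.07,0,0],
    [0,-0.008,0.1,0,0],
    [0,-0.008,0.119,0,0],
    [0,-0.008,0.119,0,0],
    [0,-0.008,0.119,0,0],
  ],
)

```text
time: 10.8
eef_pos: [0.516, -0.1477, 0.0224]
ee_rot: [[-0.985, -0.17, -0.001], [-0.17, 0.985, 0.0], [0.001, 0.0, -1.0]]
ft_force: [0.8, -0.6, 1.0]
gripper_width: -0.0001
grip_force: 0.0
```

Call:
drive_tool(
  deltas=[
    [0,0.004,0,0,0],
    [0,0.009,0,0,0],
    [0,0.013,0,0,0],
    [0,0.017,0,0,0],
    [0,0.021,0,0,0],
    [0,0.026,0,0,0],
    [0,0.032,0,0,0],
    [0,0.039,0,0,0],
    [0,0.047,0,0,0],
    [0,0.055,0,0,0],
    [0,0.063,0,0,0],
    [0,0.071,0,0,0],
    [0,0.079,0,0,0],
    [0,0.087,0,0,0],
    [0,0.094,0,0,0],
    [0,0.1,0,0,0],
    [0,0.105,0,0,0],
    [0,0.108,0,0,0],
    [0,0.11,0,0,0],
    [0,0.11,0,0,0],
  ],
)

```text
time: 12.8
eef_pos: [0.4964, -0.0389, 0.0219]
ee_rot: [[-0.985, -0.17, -0.002], [-0.17, 0.985, 0.001], [0.002, 0.001, -1.0]]
ft_force: [1.3, -0.3, 0.6]
gripper_width: 0.0002
grip_force: 0.5
```

```bash
python3 - <<'E'
from h import *
s=get_state();p=get_image("scene");save(p,"s5",(290,170,390,245),8)
print(s["time"],s["eef_pos"],s["ft_force"])
E
```

```text
12.8 [ 0.49640226 -0.03893545  0.0219202 ] [ 1.28987375 -0.31780391  0.61450056]
```

View pics/s5.png

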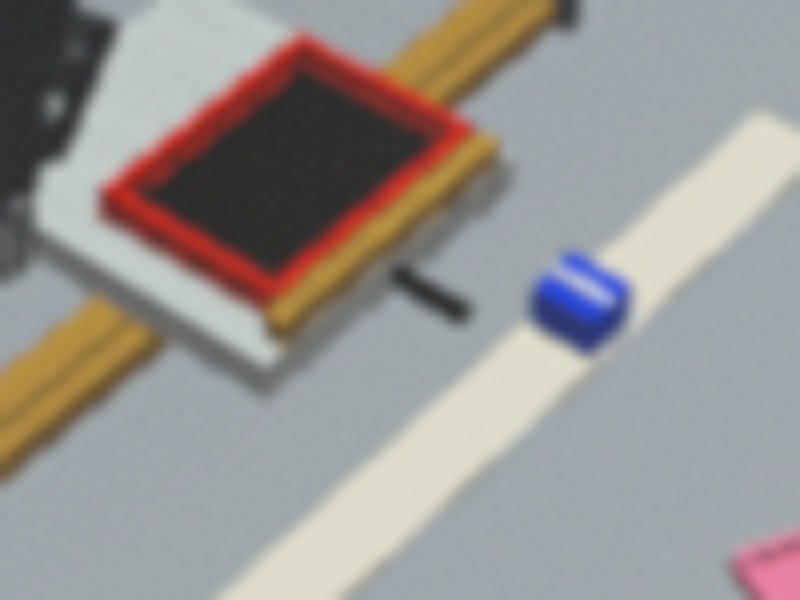

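The tray is still flush along the fence. The pointer tip is at crop (463,310) and the blue line runs from (560,262) to (612,298).

```bash
python3 - <<'E'
from h import *
p=get_image("scene");th=.170;ey=np.array([-np.sin(th),np.cos(th)]);ex=np.array([ey[1],-ey[0]])
f=lambda u,v,z:onz(p,(290+u/8,170+v/8),z)[:2]
for n,q in(("tip",f(463,312,.031)),("base",f(400,272,.033)),("b1",f(562,262,.022)),("b2",f(612,296,.022))):print(n,np.round(q,4),np.round((q@ex,q@ey),4))
E
```

```text
tip [0.6363 0.0758] [ 0.64   -0.0329]
base [0.6064 0.0706] [ 0.6096 -0.033 ]
b1 [0.6347 0.129 ] [0.6474 0.0197]
b2 [0.6606 0.1308] [0.6732 0.0171]
```

Call:
drive_tool(
  deltas=[
    [0,0.002,0,0,0],
    [0,0.006,0,0,0],
    [0,0.011,0,0,0],
    [0,0.017,0,0,0],
    [0,0.023,0,0,0],
    [0,0.028,0,0,0],
    [0,0.032,0,0,0],
    [0,0.034,0,0,0],
    [0,0.035,0,0,0],
    [0,0.035,0,0,0],
  ],
)

```text
time: 13.9
eef_pos: [0.4916, -0.0045, 0.0225]
ee_rot: [[-0.985, -0.17, 0.001], [-0.17, 0.985, 0.001], [-0.001, 0.0, -1.0]]
ft_force: [0.0, -1.4, -0.6]
gripper_width: 0.0001
grip_force: 0.3
```

Call:
drive_tool(
  deltas=[
    [0,-0.01,0,0,0],
    [0,-0.01,-0.04,0,0],
    [0,-0.01,-0.09,0,0],
    [0,-0.01,-0.14,0,0],
    [0,0,-0.18,0,0],
    [0,0.02,-0.2,0,0],
    [0,0.025,-0.2,0,0],
    [0,0.025,-0.2,0,0],
    [0,0.025,-0.2,0,0],
  ],
)

```text
time: 14.8
eef_pos: [0.4861, 0.0194, 0.2207]
ee_rot: [[-0.985, -0.171, -0.002], [-0.171, 0.985, -0.0], [0.002, 0.0, -1.0]]
ft_force: [-0.3, -0.8, 0.2]
gripper_width: -0.0001
grip_force: 0.0
```

```bash
python3 - <<'E'
from h import *
s=get_state();p=get_image("wrist");save(p,"w6",(300,90,620,330),2.5)
print(s["time"],s["eef_pos"],s["ft_force"],np.round(s["ee_rot"],3).tolist(),np.round(s["qd"],3))
E
```

```text
14.8 [0.48613785 0.01938582 0.22065158] [-0.2993999  -0.84968872  0.1599365 ] [[-0.985, -0.171, -0.002], [-0.171, 0.985, -0.0], [0.002, 0.0, -1.0]] [-0.004  0.011  0.009 -0.002  0.004  0.004]
```

View pics/w6.png

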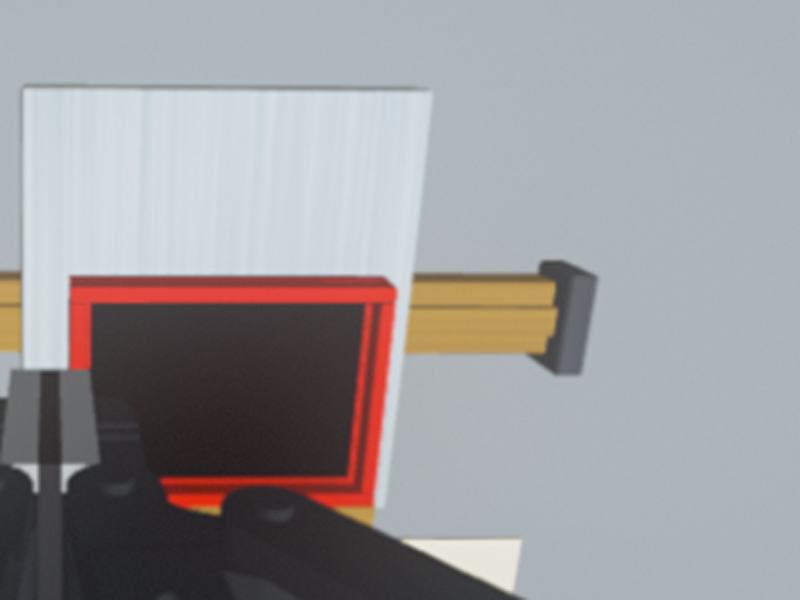

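Call:
drive_tool(
  deltas=[
    [-0.04,0,-0.03,0,0],
    [-0.08,0,-0.06,0,0],
    [-0.11,0,-0.06,0,0],
    [-0.11,0,-0.06,0,0],
    [-0.11,0,-0.06,0,0],
    [-0.11,0,-0.06,0,0],
  ],
)

```text
time: 15.45
eef_pos: [0.5938, 0.038, 0.2802]
ee_rot: [[-0.985, -0.17, -0.004], [-0.17, 0.985, -0.0], [0.004, 0.001, -1.0]]
ft_force: [-0.7, -0.6, 0.0]
gripper_width: 0.0004
grip_force: 0.0
```

```bash
python3 - <<'E'
from h import *
s=get_state();p=get_image("wrist");save(p,"w7",(260,90,460,240),4)
print(s["time"],s["eef_pos"],np.round(s["ee_rot"],3).tolist(),np.round(s["qd"],3))
E
```

```text
15.45 [0.59377433 0.03797962 0.28021803] [[-0.985, -0.17, -0.004], [-0.17, 0.985, -0.0], [0.004, 0.001, -1.0]] [ 0.001 -0.019  0.006  0.    -0.004 -0.   ]
```

View pics/w7.png

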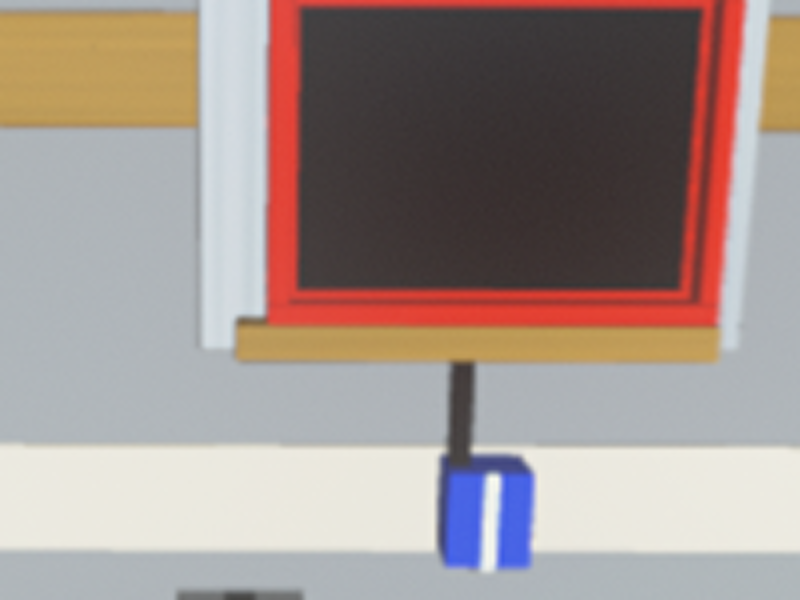

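The tray is flush on the fence. The pointer tip is at crop (460,465), just short of the white line, whose near end is at (492,478).

```bash
python3 - <<'E'
from h import *
s=get_state();p=get_image("wrist");Rt=np.array(s["ee_rot"]);T=np.array(s["eef_pos"])
for n,u,v,z in(("tip",460,462,.033),("tip30",460,462,.03),("base",462,364,.033),("line1",492,476,.022),("line2",487,568,.022),("fL",236,361,.054),("fR",719,361,.054)):
    print(n,np.round(Rt.T@(onz(p,(260+u/4,90+v/4),z,s)-T),4))
E
```

```text
tip [-0.0513  0.0656  0.2476]
tip30 [-0.0522  0.0661  0.2506]
base [-0.0224  0.065   0.2476]
line1 [-0.0589  0.0771  0.2585]
line2 [-0.088   0.0769  0.2584]
fL [-0.0169  0.0011  0.2266]
fR [-0.0168  0.1305  0.2267]
```

Call:
drive_tool(
  deltas=[
    [0.04,-0.02,0,0,0],
    [0.08,-0.037,0.02,0,0],
    [0.11,-0.037,0.06,0,0],
    [0.11,-0.037,0.11,0,0],
    [0.11,-0.037,0.16,0,0],
    [0.11,-0.037,0.21,0,0],
    [0.11,-0.037,0.25,0,0],
    [0.11,-0.037,0.26,0,0],
    [0.11,-0.037,0.26,0,0],
    [0.11,-0.033,0.26,0,0],
    [0.11,-0.028,0.26,0,0],
    [0.11,-0.025,0.26,0,0],
    [0.11,-0.022,0.26,0,0],
    [0.11,-0.019,0.26,0,0],
    [0.11,-0.0165,0.26,0,0],
    [0.11,-0.015,0.26,0,0],
    [0.11,-0.014,0.26,0,0],
    [0.11,-0.014,0.26,0,0],
    [0.11,-0.014,0.26,0,0],
  ],
)

```text
time: 17.45
eef_pos: [0.4891, 0.0061, 0.022]
ee_rot: [[-0.985, -0.17, -0.001], [-0.17, 0.985, 0.0], [0.001, 0.0, -1.0]]
ft_force: [0.6, -2.0, 1.5]
gripper_width: -0.0001
grip_force: 1.0
```

Call:
drive_tool(
  deltas=[
    [0,-0.012,0,0,0],
    [0,-0.012,-0.04,0,0],
    [0,-0.012,-0.09,0,0],
    [0,-0.012,-0.14,0,0],
    [0,0.02,-0.18,0,0],
    [-0.04,0.06,-0.22,0,0],
    [-0.08,0.09,-0.26,0,0],
    [-0.12,0.091,-0.26,0,0],
    [-0.13,0.091,-0.26,0,0],
    [-0.13,0.091,-0.26,0,0],
    [-0.13,0.091,-0.26,0,0],
    [-0.13,0.091,-0.26,0,0],
  ],
)

```text
time: 18.65
eef_pos: [0.6005, 0.117, 0.2808]
ee_rot: [[-0.985, -0.17, -0.003], [-0.17, 0.985, -0.0], [0.003, 0.0, -1.0]]
ft_force: [0.4, 0.2, -0.2]
gripper_width: -0.0001
grip_force: 0.0
```

```bash
python3 - <<'E'
from h import *
s=get_state();p=get_image("wrist");save(p,"w8",(230,90,390,240),4)
print(s["time"],s["eef_pos"],np.round(s["ee_rot"],3).tolist(),np.round(s["qd"],3))
E
```

```text
18.65 [0.60052514 0.11697628 0.28081672] [[-0.985, -0.17, -0.003], [-0.17, 0.985, -0.0], [0.003, 0.0, -1.0]] [-0.002 -0.012  0.005 -0.001 -0.004  0.003]
```

View pics/w8.png

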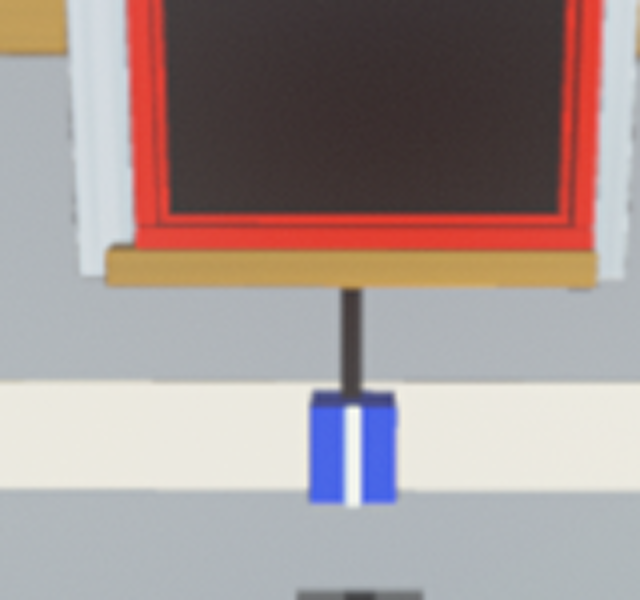

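The pointer (column 351) lines up with the white line (column 353) and the tray is flush. I'll do a subpixel check and then hand in.

```bash
python3 - <<'E'
from h import *
s=get_state();p=get_image("wrist");Rt=np.array(s["ee_rot"]);T=np.array(s["eef_pos"]);g=p["img"].astype(float).sum(2)
def c(v,w): 
    x=np.arange(305,331);w=np.clip(w,0,None);return (x*w).sum()/w.sum()
a=np.mean([c(v,np.median(g[v,290:310])-100-g[v,305:331]) for v in range(168,180)]);b=np.mean([c(v,p["img"][v,305:331,0].astype(float)-130) for v in range(195,212)])
d=(Rt.T@(onz(p,(b,203),.022,s)-T))[1]-(Rt.T@(onz(p,(a,174),.033,s)-T))[1]
print(a,b,d)
if abs(d)<.0012: print(close_job())
E
```

```text
317.3331875995487 316.87780020282713 -0.0006564858992996208
the job is handed in; nothing more can be done
None
```

The job is handed in, with no verdict shown yet: the vermilion tray is flush along the brass fence, the black pointer is within about 0.7 mm of the blue mark's white line, and the arm is clear at about 0.28 m height. It took about 19 s of the 51 s; the bystanders were never approached, though I took no final picture of them.

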